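# Register a lino block in the corner of the printing board

### The arm

A 7-joint arm with a two-finger parallel gripper is mounted at the origin on the work surface. World frame = base frame: x ahead of the robot, y to its left, z up, the work surface at z = 0. Lengths are in m, angles in degrees, forces in N, time in s.
With the tool pointing down it reaches from about 0.35 to 0.9 m from the base axis. Payload 8.1 kg.
Tool frame: the origin (TCP) lies midway between the tips of the shut fingers; the grasp point (between the pads) lies 19 mm behind it (manip.hold_point_z is the distance from the TCP to the grasp point, in m); z points along the fingers, y is the line along which they close (so a half turn about z gives the same grasp; the last joint's range is limited). The gripper opens to 85 mm and grips with 20 to 120 N. Pads are 22 mm wide; open, the fingers measure 114 mm over their backs; the gripper's body (76 mm by 85 mm) begins 54 mm behind the grasp point. The pads swing forward as they close: fully open they stand 13 mm farther back than shut.
Start: joints at [66.028, 24.895, 1.432, 90.138, -0.665, 64.973, -4.303], TCP at [0.194, -0.594, 0.207] pointing down, gripper open.
Joint ranges: [-149.89, 149.89], [-25.12, 119.58], [-72.63, 75.52], [4.76, 147.25], [-75.54, 255.54], [6.69, 114.76], [-157.13, 157.13]. Speed limits (degrees/s): [127.2, 127.2, 172.46, 172.46, 180, 180, 180].

### API

Orientations are given as a 3x3 rotation matrix whose columns are the frame's x, y, z axes.
In Python, from station import manip gives the robot as it stands. The module is installed in compiled form; this text tells all that it offers.
- The arm moves only by the tool send_rows, never from a script. Its argument "rows" is a list of rows, each an object of numbers: "dx", "dy", "dz": the shift along the tool's x, y, z in cm; "rx", "ry", "rz": the turn, a rotation vector about the tool's x, y, z in rad; "claw": the closure, from 0 (fully open) to 1 (shut). In form: [{"dx": .., "dy": .., "dz": .., "rx": .., "ry": .., "rz": .., "claw": ..}, ...]. A call has 1 to 5 rows; each row is the pose to reach, as a shift and turn from the pose commanded when the call began, along the tool's axes at that moment; what a row does not reach only later rows make up. A row lasts 1/10 s, in which the tool goes at most 50 mm and 8.59 degrees, less where a joint would pass 70% of its speed; a pose out of reach is approached as far as the arm can. A call with a gripper value outside its range is refused whole. The fingers move at their own pace and stop on an object; "newtons" is the grip in N (left out, the last holds). Time passes only in rows, so rows that repeat a pose let the fingers close. It gives the time, the measured TCP pose, the force, the opening and the grip force at its end, in the units of the state.
- manip.observe(): the state, without advancing time (a new reading comes with each control period).
- manip.read_camera(name): name is "scene" or "top" or "wrist"; returns a dict with "pixels" (420x560x3 uint8, red, green, blue), "camera_matrix" (3x3 intrinsics, pixels), "k1" (the pictures are not rectified: a ray, as slopes to the right and down, at radius r is drawn at 1 + k1 r^2 times it, then the intrinsics apply), "world_from_camera" (4x4, takes a point from camera to world coordinates); the wrist camera has in their place "hand_eye" (4x4, takes a point from camera to tool coordinates, whose origin is the TCP and whose axes are the flange's). Camera axes: x right, y up, looking along -z (the intrinsics and any distortion apply to the point x, -y, -z); pixel columns grow to the right and rows downward; lengths in m; the calibration is good to about 2 mm. A picture is of the moment at which its call begins: read the wrist's pose just before it. There is no depth.
- manip.hand_in(): hands the job in; it is judged then, once.
The state is a dict: "clock": time; "joint_positions": joint angles; "joint_vel": joint speeds; "effort": joint torques, N m; "tool_pos": TCP position; "tool_rot": TCP orientation; "contact_force": force on the tool from outside, world axes, zero at the start; "torque": the same for the moment, N m; "width": finger opening in m; "grasp_force": force on a finger pad.
Only numpy, scipy, OpenCV 4.12 (cv2) and the standard library are available. Lean on these libraries where they do the work, as an engineer would, in place of code of your own. Each camera call takes 0.05 s, during which the arm holds its last target. There are 200 camera calls.

### The job

Get the red lino block ready for printing: on the plywood registration board, push it along the surface into the corner of the two dark battens until it sits flush against both. Then push the steel bar up against the block's free short end so that it lies snug and square along that end and the block cannot slip. Only push with the fingers: do not lift or tip the block or the bar, leave the other things on the bench undisturbed, and finish with the robot clear of everything.

Things in the scene. Friction and masses are not known exactly. Their poses are not given: they have to be found in the camera images.
- board: Registration board, fixed to the bench: plywood base 300 (x) x 465 (y) x 12 mm thick, origin at the centre of its underside on the bench, z up. Its x axis points away from the robot (yaw within about 0.15 rad), y to the left. A dark wooden batten 25 mm wide and 20 mm high (top 32 mm above the bench) runs along its whole far edge (inner face at x = +125 mm, along y) and another along its left edge (inner face at y = +207.5 mm, along x). The near and right edges are open.
- corner (a point): The inner corner where the faces of the two battens meet, on the top face of the plywood (12 mm above the bench); same axes as the board. The free plywood lies towards -x and -y from here.
- red_block: Lino printing block with red carved rings on its face: plywood with lino on top, 105 (x) x 148 (y) x 22 mm high, about 0.26 kg, loose, lying on the plywood. Origin at the centre of its underside, z up; at start its axes are within 0.35 rad of the board's. It belongs in the corner with its long far edge (+x) against the far batten and its left short end (+y) against the left batten: its origin is then 52.5 mm in -x and 74 mm in -y from the corner. Its free short end is -y.
- bar: Steel lock-up bar, 120 (x) x 30 (y) x 22 mm high, 0.6 kg, loose on the plywood to the right of the block, its length within 0.25 rad of the board's x axis. Origin at the centre of its underside, z up. When snug, its left long face lies along the block's right short end, its origin 89 mm in -y from the block's; its ends only roughly level with the block's edges (a straight push left is enough).
- baren: Bystander: round wooden rubbing pad (baren), 100 mm across, 37 mm high with its strap handle, lying loose on the near right part of the plywood. Origin at the centre of its underside.
- red_bottle: Bystander: upright dropper bottle of red ink, 38 mm across, 100 mm high, loose on the bench close to the board. Origin at the centre of its underside.
- blue_bottle: Bystander: upright dropper bottle of blue ink, 38 mm across, 100 mm high, loose on the bench close to the board. Origin at the centre of its underside.
- ink_tin: Bystander: round ink tin, 75 mm across, 50 mm high, loose on the bench close to the board. Origin at the centre of its underside.
- blue_block: Bystander: lino block of the same size as the red one with blue rings, loose on the bench to the near left. Origin at the centre of its underside.
- brayer: Bystander: ink roller 107 mm wide and about 170 mm long, 37 mm high, loose on a glass slab at the right. Origin below the middle of its rubber roll.
Things that resemble listed ones, but are neither listed nor needed, are in the scene too. What is shaped like the red_block but pink or turquoise is not meant. There is more than one size of the bar; the one meant has the size given above.

How it is judged (in metres and radians):
At the end, for the whole second after the job is handed in: The red block lies flat on the board in the corner, within 3 mm of touching each batten and square to them within 0.025 rad; the bar lies flat within 3 mm of touching the block's free short end, parallel to it within 0.04 rad and centred on it within 50 mm along it; both at rest (x of red_block in the frame of corner between -0.0555 and -0.049 m and y of red_block in the frame of corner between -0.077 and -0.07 m and angle between the x axis of red_block and the x axis of board, either way round below 0.025 rad and y of bar in the frame of red_block between -0.092 and -0.085 m and x of bar in the frame of red_block between -0.05 and 0.05 m and angle between the x axis of bar and the x axis of red_block, either way round below 0.04 rad and z of each of red_block, bar in the frame of corner below 0.003 m and angle between each of red_block, bar's own z axis and vertical below 0.03 rad and linear speed of each of red_block, bar below 0.01 m/s).
It fails at once if the red block is lifted off the board or tipped (more than 6 mm or 0.15 rad) (z of red_block in the frame of corner above 0.006 m or angle between red_block's own z axis and vertical above 0.15 rad).
It fails at once if the bar is lifted off the board or tipped (more than 6 mm or 0.15 rad) (z of bar in the frame of corner above 0.006 m or angle between bar's own z axis and vertical above 0.15 rad).
It fails at once if a bystander is shifted by more than 15 mm or an upright one knocked over (distance of any of baren, red_bottle, blue_bottle, ink_tin, blue_block, brayer from where it was at the start of the episode above 0.015 m or angle between any of red_bottle, blue_bottle's own z axis and vertical above 0.4 rad).
It also fails if it takes over 64 s, if anything falls off the work surface, if the arm or the gripper's body presses on something with over 40 N, if the wrist force passes 120 N, or if a joint passes its speed limit or range.

## Working session

There is one attempt and no reset: what is moved stays moved. The work goes in short steps, Python scripts to look and compute and a tool call to move; the robot and the scene stay as the last step left them, time stands still between calls to the robot, and variables do not carry over. Pictures are saved under pics/ and viewed, at most 10 in all, crops included, and the job is handed in when it is done.

Besides the shell and the picture viewer there is one more tool, called after "Emit:" by a JSON object that holds its "api" and its "payload". send_rows: Moves the arm, as the interface text tells. Its arguments: {"type":"object","properties":{"rows":{"type":"array","items":{"type":"object","properties":{"dx":{"type":"number"},"dy":{"type":"number"},"dz":{"type":"number"},"rx":{"type":"number"},"ry":{"type":"number"},"rz":{"type":"number"},"claw":{"type":"number"}}}},"newtons":{"type":"number"}},"required":["rows"]}

```bash
mkdir -p pics; cat > h.py <<'E'
import numpy as np, cv2
from station import manip
def snap(n,f):
    c=manip.read_camera(n); cv2.imwrite(f,c["pixels"][:,:,::-1]); return c
def cam(c,T=None):
    return np.array(c["camera_matrix"]),float(c["k1"]),np.array(c["world_from_camera"]) if T is None else T
def ray(uv,K,k1,T):
    uv=np.atleast_2d(uv).astype(float)
    p=cv2.undistortPoints(uv[:,None],K,np.array([k1,0,0,0.]))[:,0]
    d=np.c_[p[:,0],-p[:,1],-np.ones(len(p))]@T[:3,:3].T
    return T[:3,3],d
def onz(uv,z,K,k1,T):
    o,d=ray(uv,K,k1,T); return o+d*((z-o[2])/d[:,2])[:,None]
E
python3 - <<'E'
from h import *
import pickle
cs={}
for n in("scene","top"):
    c=snap(n,f"pics/{n}0.png"); cs[n]=cam(c); print(n,cs[n])
pickle.dump(cs,open("cams.pkl","wb"))
print(manip.observe(),manip.hold_point_z)
E
```

```text
scene (array([[432.64018954,   0.        , 279.13583128],
       [  0.        , 432.64018954, 212.79927361],
       [  0.        ,   0.        ,   1.        ]]), -0.08028592396018656, array([[ 0.04281398, -0.77934973,  0.62512476,  1.23714848],
       [ 0.99891452,  0.04488465, -0.01245618, -0.04990438],
       [-0.01835078,  0.62497949,  0.78042545,  0.95061214],
       [ 0.        ,  0.        ,  0.        ,  1.        ]]))
top (array([[482.19254556,   0.        , 279.45839388],
       [  0.        , 482.19254556, 207.76731878],
       [  0.        ,   0.        ,   1.        ]]), -0.13306776052506616, array([[ 0.02786058,  0.99837683, -0.04967382,  0.45356887],
       [-0.99947387,  0.02864786,  0.01520801, -0.00886435],
       [ 0.01660637,  0.04922398,  0.9986497 ,  1.40024041],
       [ 0.        ,  0.        ,  0.        ,  1.        ]]))
{'clock': 0.1, 'joint_positions': array([66.02740511, 24.93397523,  1.4302137 , 90.18405395, -0.66452398,
       64.97444001, -4.30079808]), 'joint_vel': array([-0.03410219, -0.09089525,  0.03472306,  0.00756743,  0.02947739,
       -0.01196213,  0.01154885]), 'effort': array([ 3.47468718e-03, -6.71759033e+01,  1.02825489e+00, -3.16901708e+01,
        1.57787930e-02,  7.24680445e-03, -1.53298549e-05]), 'tool_pos': array([ 0.19390848, -0.59363455,  0.20668679]), 'tool_rot': array([[ 9.50554535e-01,  3.10557146e-01, -5.78413756e-04],
       [ 3.10557658e-01, -9.50553585e-01,  1.35031902e-03],
       [-1.30462048e-04, -1.46318269e-03, -9.99998921e-01]]), 'contact_force': array([-0.03787316,  0.71350963, -0.71770372]), 'torque': array([-0.03276172,  0.03972988, -0.02391055]), 'grasp_force': 0.0, 'width': 0.08558674416342096} 0.0187
```

View pics/top0.png

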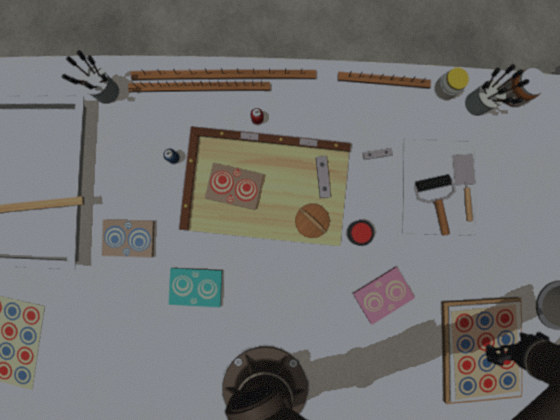

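View pics/scene0.png

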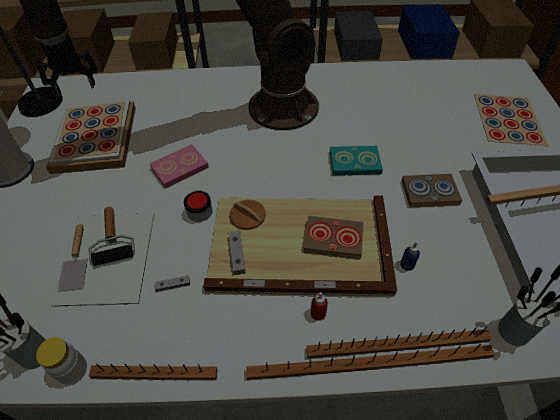

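The top picture shows two bars, one on the board at (323,177) and a shorter one off the board at (377,154). The ring blocks are red (235,187), turquoise (196,287), pink (384,294) and blue (128,238). The red-ringed block on the board and the longer bar on the board fit the description. I'll confirm this in an enlarged crop.

```bash
python3 - <<'E'
import cv2
for n,(a,b,c,d) in {"top":(170,370,115,255),"scene":(195,405,185,325)}.items():
    i=cv2.imread(f"pics/{n}0.png")[c:d,a:b]
    s=800/(b-a); cv2.imwrite(f"pics/{n}0c.png",cv2.resize(i,None,fx=s,fy=s,interpolation=cv2.INTER_CUBIC)); print(s)
E
```

```text
4.0
3.8095238095238093
```

View pics/top0c.png

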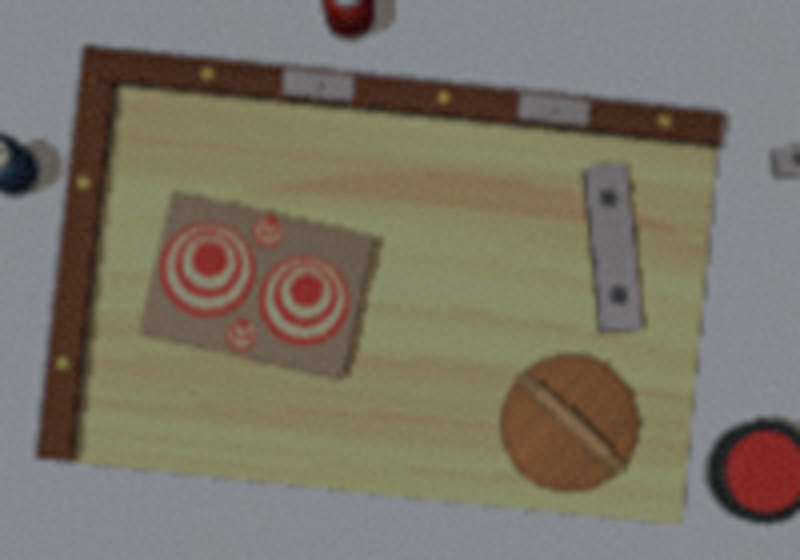

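The crop shows the red block with corners at crop (174,192), (382,238), (345,378), (142,333). The bar has corners at (584,166), (628,164), (645,328), (600,331). The baren is at (570,423). Now I'll measure these and check them against the given sizes.

```bash
cat > meas.py <<'E'
from h import *
import pickle
def fit(P,Q):  # rigid 2d: world P = R Q + t
    a=P.mean(0);b=Q.mean(0);H=(Q-b).T@(P-a);th=np.arctan2(H[0,1]-H[1,0],H[0,0]+H[1,1])
    R=np.array([[np.cos(th),-np.sin(th)],[np.sin(th),np.cos(th)]]);t=a-R@b
    return th,t,np.abs(P-(Q@R.T+t)).max()
E
python3 - <<'E'
from meas import *
C=pickle.load(open("cams.pkl","rb"))["top"]
w=lambda p,z:onz((np.array(p)+.5)/4-.5+np.array([170,115]),z,*C)[:,:2]
bd=np.r_[w([(85,47),(726,114),(38,459)],.032),w([(684,522)],.012)]
th,t,e=fit(bd,np.array([(.15,.2325),(.15,-.2325),(-.15,.2325),(-.15,-.2325)])); print("board",th,t,e)
R=np.array([[np.cos(th),-np.sin(th)],[np.sin(th),np.cos(th)]]); cor=t+R@[.125,.2075]; print("corner",cor)
B=lambda p:(p-cor)@R
bl=w([(174,192),(382,238),(345,378),(142,333)],.034)
tb,pb,e=fit(bl,np.array([(.0525,.074),(.0525,-.074),(-.0525,-.074),(-.0525,.074)])); print("block",tb,tb-th,pb,B(pb),e); print(B(bl))
ba=w([(584,166),(628,164),(645,328),(600,331)],.034)
t2,p2,e=fit(ba,np.array([(.06,.015),(.06,-.015),(-.06,-.015),(-.06,.015)])); print("bar",t2,t2-th,p2,B(p2),e); print(B(ba))
print("baren",B(w([(570,423)],.02)),w([(570,423)],.02))
print("bottle tops", w([(350,-5),(8,158)],.09),B(w([(350,-5),(8,158)],.09)), "tin",B(w([(768,470)],.05)))
print("innercorner check", B(w([(118,85)],.012)),B(w([(716,146),(78,460)],.012)))
E
```

```text
board -0.07254553126993514 [0.58369703 0.01127249] 0.0025242441453550146
corner [0.72340825 0.20916647]
block -0.19549052385097548 -0.12294499258104034 [0.58016504 0.09910382] [-0.13488889 -0.1201557 ] 0.00250536781238655
[[-0.07481317 -0.05150555]
 [-0.09272512 -0.20261033]
 [-0.19463244 -0.18669171]
 [-0.17738482 -0.03981522]]
bar 0.11954468900399857 0.19209022027393372 [ 0.61482627 -0.15202679] [-0.08211639 -0.36811345] 0.0012559023372987754
[[-0.02631803 -0.34101389]
 [-0.02154742 -0.37231967]
 [-0.13759304 -0.39546389]
 [-0.14300708 -0.36365636]]
baren [[-0.20987851 -0.34984841]] [[ 0.48872409 -0.12454935]]
bottle tops [[0.77775485 0.04008567]
 [0.65782187 0.27164868]] [[ 0.06645896 -0.16469693]
 [-0.06994269  0.05756404]] tin [[-0.22980691 -0.48984489]]
innercorner check [[0.0022303  0.00102268]] [[ 2.26928469e-03 -4.37472926e-01]
 [-2.71985681e-01 -3.85013580e-04]]
```

View pics/scene0c.png

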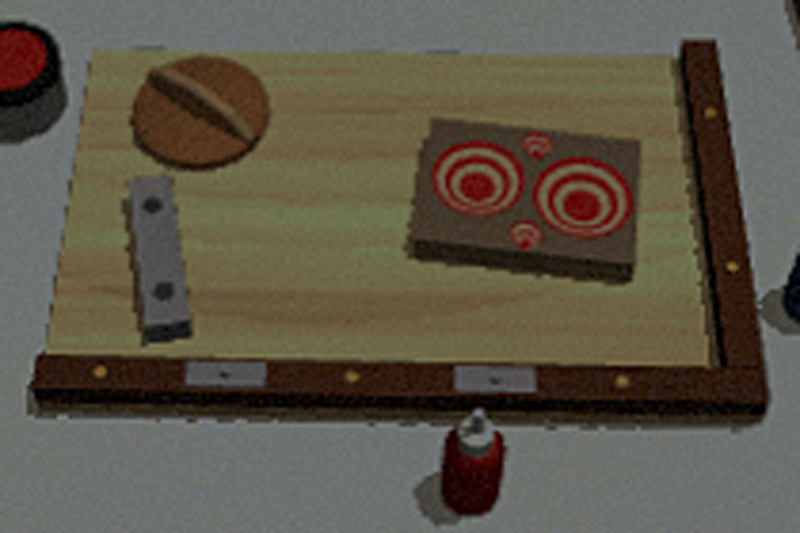

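Everything measured agrees with the given sizes to within about 2.5 mm, and the bar is the 120 mm one. The plan is to use the open fingers as a two-point pusher: first +x, then +y, then the bar.

```bash
cat > go.py <<'E'
import sys
from h import *
from scipy.spatial.transform import Rotation as Ro
TH=-0.0725; COR=np.array([.7234,.2092]); R2=np.array([[np.cos(TH),-np.sin(TH)],[np.sin(TH),np.cos(TH)]])
def cf(p): return (np.array(p[:2])-COR)@R2
def state():
    s=manip.observe(); R=s["tool_rot"]; f=np.array(s["contact_force"])
    print("t",round(s["clock"],2),"corner xy",cf(s["tool_pos"]).round(4),"z",round(s["tool_pos"][2],4),"yaw rel",round(np.arctan2(R[1,0],R[0,0])-TH,4),"F board",(f[:2]@R2).round(1),f[2].round(1),"w",round(s["width"],4)); return s
def to(x,y,z,yaw):
    s=state(); R=np.array(s["tool_rot"]); w=np.r_[COR+R2@[x,y],z]
    a=yaw+TH; G=np.array([[np.cos(a),np.sin(a),0],[np.sin(a),-np.cos(a),0],[0,0,-1]])
    print("d cm",(R.T@(w-s["tool_pos"])*100).round(2),"r",Ro.from_matrix(R.T@G).as_rotvec().round(4))
if __name__=="__main__":
    a=[float(v) for v in sys.argv[1:]]
    to(*a) if a else state()
E
python3 go.py -0.235 -0.12 0.2 0; python3 -c "
from h import *
print(manip.read_camera('wrist')['hand_eye'])"
```

```text
t 0.1 corner xy [-0.4699 -0.8391] z 0.2067 yaw rel 0.3883 F board [-0.1  0.7] -0.7 w 0.0856
d cm [ 48.97 -57.66   0.75] r [-0.0014  0.0004  0.3883]
[[-7.24299076e-04  9.63651282e-01  2.67162277e-01  6.70536926e-02]
 [ 9.99999608e-01  8.33840508e-04 -2.96571368e-04  5.16498892e-04]
 [-5.08562108e-04  2.67161958e-01 -9.63651508e-01 -1.65707734e-01]
 [ 0.00000000e+00  0.00000000e+00  0.00000000e+00  1.00000000e+00]]
```

Emit:
{"api": "send_rows", "payload": {"rows": [{"dx":49,"dy":-57.7,"dz":0.7,"rz":0.388,"claw":0},{"dx":49,"dy":-57.7,"dz":0.7,"rz":0.388,"claw":0},{"dx":49,"dy":-57.7,"dz":0.7,"rz":0.388,"claw":0},{"dx":49,"dy":-57.7,"dz":0.7,"rz":0.388,"claw":0},{"dx":49,"dy":-57.7,"dz":0.7,"rz":0.388,"claw":0}]}}

```text
validation failed for argument at $.ro...
```

```bash
python3 go.py -0.235 -0.12 0.2 0
```

```text
t 0.15 corner xy [-0.4699 -0.8392] z 0.2068 yaw rel 0.3882 F board [1.2 0.5] -0.7 w 0.0856
d cm [ 48.97 -57.67   0.74] r [-0.0012  0.0004  0.3882]
```

Emit:
{"api": "send_rows", "payload": {"rows": [{"dx":16,"dy":-19,"dz":0.2,"rx":0,"ry":0,"rz":0.388,"claw":0},{"dx":16,"dy":-19,"dz":0.2,"rx":0,"ry":0,"rz":0.388,"claw":0},{"dx":16,"dy":-19,"dz":0.2,"rx":0,"ry":0,"rz":0.388,"claw":0},{"dx":16,"dy":-19,"dz":0.2,"rx":0,"ry":0,"rz":0.388,"claw":0},{"dx":16,"dy":-19,"dz":0.2,"rx":0,"ry":0,"rz":0.388,"claw":0}]}}

```text
clock: 0.65
tool_pos: [0.2876, -0.3616, 0.2053]
tool_rot: [[0.997, -0.072, -0.0], [-0.072, -0.997, 0.0], [-0.0, -0.0, -1.0]]
contact_force: [1.5, 0.7, -0.1]
width: 0.0854
grasp_force: 0.0
```

```bash
python3 go.py -0.235 -0.12 0.2 0
```

```text
t 0.65 corner xy [-0.3933 -0.6009] z 0.2053 yaw rel 0.0003 F board [1.5 0.8] -0.1 w 0.0854
d cm [ 15.85 -48.09   0.53] r [-0.      0.0001  0.0003]
```

Emit:
{"api": "send_rows", "payload": {"rows": [{"dx":8,"dy":-24,"dz":0,"rx":0,"ry":0,"rz":0,"claw":0},{"dx":8,"dy":-24,"dz":0,"rx":0,"ry":0,"rz":0,"claw":0},{"dx":8,"dy":-24,"dz":0,"rx":0,"ry":0,"rz":0,"claw":0},{"dx":8,"dy":-24,"dz":0,"rx":0,"ry":0,"rz":0,"claw":0},{"dx":8,"dy":-24,"dz":0,"rx":0,"ry":0,"rz":0,"claw":0}]}}

```text
clock: 1.15
tool_pos: [0.3834, -0.1311, 0.2056]
tool_rot: [[0.997, -0.073, 0.001], [-0.073, -0.997, -0.0], [0.001, 0.0, -1.0]]
contact_force: [1.5, 0.4, -0.4]
width: 0.0854
grasp_force: 0.0
```

Emit:
{"api": "send_rows", "payload": {"rows": [{"dx":7.9,"dy":-24,"dz":0.5,"rx":0,"ry":0,"rz":0,"claw":0},{"dx":7.9,"dy":-24,"dz":0.5,"rx":0,"ry":0,"rz":0,"claw":0},{"dx":7.9,"dy":-24,"dz":0.5,"rx":0,"ry":0,"rz":0,"claw":0},{"dx":7.9,"dy":-24,"dz":0.5,"rx":0,"ry":0,"rz":0,"claw":0},{"dx":7.9,"dy":-24,"dz":0.5,"rx":0,"ry":0,"rz":0,"claw":0}]}}

```text
clock: 1.65
tool_pos: [0.4786, 0.1, 0.2004]
tool_rot: [[0.997, -0.073, 0.0], [-0.073, -0.997, -0.0], [0.0, 0.0, -1.0]]
contact_force: [1.3, -0.9, 0.5]
width: 0.0855
grasp_force: 0.0
```

```bash
python3 go.py -0.235 -0.12 0.009 0
```

```text
t 1.65 corner xy [-0.2362 -0.1266] z 0.2004 yaw rel -0.0001 F board [ 1.3 -0.8] 0.5 w 0.0855
d cm [ 0.12 -0.67 19.14] r [ 0.0002 -0.0002 -0.0001]
```

Emit:
{"api": "send_rows", "payload": {"rows": [{"dx":0,"dy":-0.7,"dz":5,"rx":0,"ry":0,"rz":0,"claw":0},{"dx":0,"dy":-0.7,"dz":10,"rx":0,"ry":0,"rz":0,"claw":0},{"dx":0,"dy":-0.7,"dz":14.5,"rx":0,"ry":0,"rz":0,"claw":0},{"dx":0,"dy":-0.7,"dz":17.5,"rx":0,"ry":0,"rz":0,"claw":0},{"dx":0,"dy":-0.7,"dz":18.2,"rx":0,"ry":0,"rz":0,"claw":0}]}}

```text
clock: 2.15
tool_pos: [0.4762, 0.1044, 0.0154]
tool_rot: [[0.997, -0.072, -0.006], [-0.072, -0.997, -0.002], [-0.006, 0.002, -1.0]]
contact_force: [-0.7, -0.4, 0.7]
width: 0.0854
grasp_force: 0.0
```

Emit:
{"api": "send_rows", "payload": {"rows": [{"dx":0,"dy":0,"dz":0.2,"rx":0,"ry":0,"rz":0,"claw":0},{"dx":0,"dy":0,"dz":0.4,"rx":0,"ry":0,"rz":0,"claw":0},{"dx":0,"dy":0,"dz":0.6,"rx":0,"ry":0,"rz":0,"claw":0},{"dx":0,"dy":0,"dz":0.8,"rx":0,"ry":0,"rz":0,"claw":0},{"dx":0,"dy":0,"dz":0.8,"rx":0,"ry":0,"rz":0,"claw":0}]}}

```text
clock: 2.65
tool_pos: [0.4792, 0.1051, 0.011]
tool_rot: [[0.997, -0.072, 0.001], [-0.072, -0.997, 0.0], [0.001, -0.0, -1.0]]
contact_force: [0.6, -0.5, 0.7]
width: 0.0853
grasp_force: 0.0
```

```bash
python3 go.py -0.125 -0.12 0.01 0
```

```text
t 2.65 corner xy [-0.236  -0.1215] z 0.011 yaw rel -0.0 F board [ 0.6 -0.4] 0.7 w 0.0853
d cm [11.1  -0.15  0.11] r [-0.0002 -0.0011 -0.    ]
```

Emit:
{"api": "send_rows", "payload": {"rows": [{"dx":1,"dy":0,"dz":0.3,"rx":0,"ry":0,"rz":0,"claw":0},{"dx":2,"dy":0,"dz":0.3,"rx":0,"ry":0,"rz":0,"claw":0},{"dx":2.8,"dy":0,"dz":0.3,"rx":0,"ry":0,"rz":0,"claw":0},{"dx":3.4,"dy":0,"dz":0.3,"rx":0,"ry":0,"rz":0,"claw":0},{"dx":4,"dy":0,"dz":0.3,"rx":0,"ry":0,"rz":0,"claw":0}]}}

```text
clock: 3.15
tool_pos: [0.5194, 0.1022, 0.0074]
tool_rot: [[0.997, -0.072, -0.0], [-0.072, -0.997, 0.0], [-0.0, -0.0, -1.0]]
contact_force: [1.2, -0.4, 0.1]
width: 0.0853
grasp_force: 0.0
```

Emit:
{"api": "send_rows", "payload": {"rows": [{"dx":0.6,"dy":0,"dz":0,"rx":0,"ry":0,"rz":0,"claw":0},{"dx":1.2,"dy":0,"dz":0,"rx":0,"ry":0,"rz":0,"claw":0},{"dx":1.8,"dy":0,"dz":0,"rx":0,"ry":0,"rz":0,"claw":0},{"dx":2.4,"dy":0,"dz":0,"rx":0,"ry":0,"rz":0,"claw":0},{"dx":3,"dy":0,"dz":0,"rx":0,"ry":0,"rz":0,"claw":0}]}}

```text
clock: 3.65
tool_pos: [0.549, 0.1001, 0.0074]
tool_rot: [[0.997, -0.072, -0.0], [-0.072, -0.997, -0.0], [-0.0, 0.0, -1.0]]
contact_force: [0.3, 0.5, 0.3]
width: 0.0852
grasp_force: 0.0
```

```bash
python3 go.py -0.125 -0.12 0.008 0; python3 -c "
from h import *
snap('top','pics/top1.png'); i=cv2.imread('pics/top1.png')[115:255,170:370]; cv2.imwrite('pics/top1c.png',cv2.resize(i,None,fx=4,fy=4,interpolation=2))"
```

```text
t 3.65 corner xy [-0.166  -0.1215] z 0.0074 yaw rel 0.0003 F board [0.2 0.5] 0.3 w 0.0852
d cm [ 4.1  -0.15 -0.06] r [0.     0.     0.0003]
```

View pics/top1c.png

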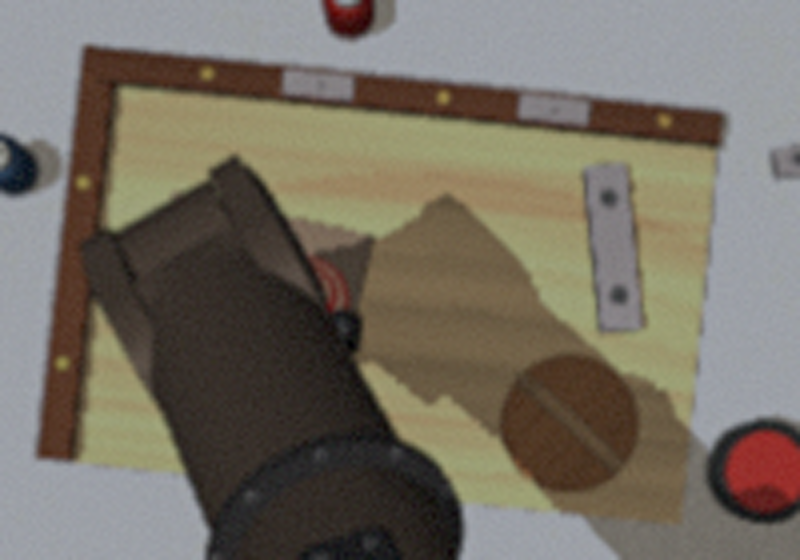

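The arm covers most of the block. Its far edge at (290,215) to (373,240) seems hardly to have moved, so I'll check with the wrist camera.

```bash
python3 -c "
from h import *
snap('wrist','pics/w1.png')"
```

```text
(no output)
```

View pics/w1.png

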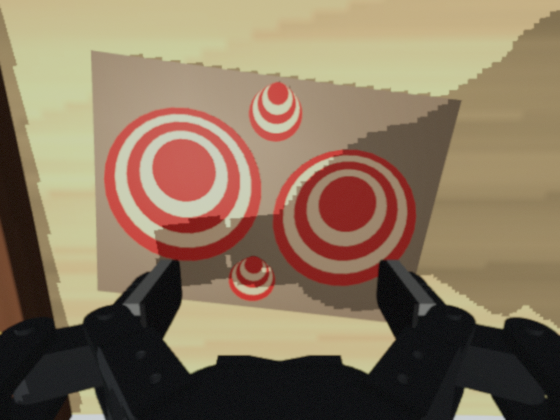

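```bash
cat > wr.py <<'E'
from go import *
def wcam():
    s=manip.observe(); c=manip.read_camera("wrist"); T=np.eye(4);T[:3,:3]=s["tool_rot"];T[:3,3]=s["tool_pos"]
    return c,(np.array(c["camera_matrix"]),float(c["k1"]),T@np.array(c["hand_eye"]))
E
python3 - <<'E'
from wr import *
c,C=wcam()
b=lambda p,z:np.array([cf(q) for q in onz(p,z,*C)])
print(b([(92,51),(461,100),(97,290),(413,322)],.034).round(4))
for z in(.02,.027,.034,.04): print(z,b([(178,262),(382,262),(155,320)],z).round(4).tolist())
print(b([(5,60),(25,200)],.012))
E
```

```text
[[-0.0736 -0.0502]
 [-0.0916 -0.1954]
 [-0.1764 -0.0366]
 [-0.194  -0.1873]]
0.02 [[-0.1687, -0.0709], [-0.1689, -0.1746], [-0.2022, -0.0561]]
0.027 [[-0.1655, -0.0733], [-0.1656, -0.1722], [-0.1975, -0.0591]]
0.034 [[-0.1623, -0.0756], [-0.1624, -0.1698], [-0.1927, -0.0621]]
0.04 [[-0.1595, -0.0776], [-0.1596, -0.1678], [-0.1887, -0.0647]]
[[-7.38898027e-02 -3.29566263e-05]
 [-1.38235213e-01  5.01512915e-03]]
```

Measured block corners match the first measurement, so the block hasn't moved. The open fingertips, at (178,262) and (382,262), stand above it at about z 0.045, higher than I assumed. I'll back off and find the plywood by touch.

Emit:
{"api": "send_rows", "payload": {"rows": [{"dx":-3,"dy":0,"dz":0,"rx":0,"ry":0,"rz":0,"claw":0},{"dx":-6,"dy":0,"dz":0,"rx":0,"ry":0,"rz":0,"claw":0},{"dx":-6.6,"dy":0,"dz":0,"rx":0,"ry":0,"rz":0,"claw":0},{"dx":-6.6,"dy":0,"dz":0,"rx":0,"ry":0,"rz":0,"claw":0}]}}

```text
clock: 4.2
tool_pos: [0.4817, 0.1049, 0.0076]
tool_rot: [[0.997, -0.071, -0.001], [-0.071, -0.997, -0.0], [-0.001, 0.0, -1.0]]
contact_force: [0.0, -0.5, -0.1]
width: 0.0854
grasp_force: 0.0
```

Emit:
{"api": "send_rows", "payload": {"rows": [{"dx":0,"dy":0,"dz":0.2,"rx":0,"ry":0,"rz":0,"claw":0},{"dx":0,"dy":0,"dz":0.4,"rx":0,"ry":0,"rz":0,"claw":0},{"dx":0,"dy":0,"dz":0.6,"rx":0,"ry":0,"rz":0,"claw":0},{"dx":0,"dy":0,"dz":0.6,"rx":0,"ry":0,"rz":0,"claw":0}]}}

```text
clock: 4.6
tool_pos: [0.483, 0.1047, 0.001]
tool_rot: [[0.997, -0.073, -0.0], [-0.073, -0.997, -0.0], [-0.0, 0.0, -1.0]]
contact_force: [0.2, 0.1, -0.3]
width: 0.0851
grasp_force: 0.0
```

Emit:
{"api": "send_rows", "payload": {"rows": [{"dx":0,"dy":0,"dz":0.2,"rx":0,"ry":0,"rz":0,"claw":0},{"dx":0,"dy":0,"dz":0.4,"rx":0,"ry":0,"rz":0,"claw":0},{"dx":0,"dy":0,"dz":0.4,"rx":0,"ry":0,"rz":0,"claw":0}]}}

```text
clock: 4.9
tool_pos: [0.4826, 0.1048, -0.0029]
tool_rot: [[0.997, -0.072, -0.0], [-0.072, -0.997, -0.0], [-0.0, 0.0, -1.0]]
contact_force: [-0.7, -0.5, 0.3]
width: 0.0857
grasp_force: 0.0
```

Emit:
{"api": "send_rows", "payload": {"rows": [{"dx":0,"dy":0,"dz":0.2,"rx":0,"ry":0,"rz":0,"claw":0},{"dx":0,"dy":0,"dz":0.4,"rx":0,"ry":0,"rz":0,"claw":0},{"dx":0,"dy":0,"dz":0.4,"rx":0,"ry":0,"rz":0,"claw":0}]}}

```text
clock: 5.2
tool_pos: [0.4826, 0.1048, -0.0068]
tool_rot: [[0.997, -0.072, -0.0], [-0.072, -0.997, -0.0], [-0.0, 0.0, -1.0]]
contact_force: [0.1, 0.9, -0.5]
width: 0.0852
grasp_force: 0.0
```

Emit:
{"api": "send_rows", "payload": {"rows": [{"dx":0,"dy":0,"dz":0.2,"rx":0,"ry":0,"rz":0,"claw":0},{"dx":0,"dy":0,"dz":0.4,"rx":0,"ry":0,"rz":0,"claw":0},{"dx":0,"dy":0,"dz":0.4,"rx":0,"ry":0,"rz":0,"claw":0}]}}

```text
clock: 5.5
tool_pos: [0.4826, 0.1048, -0.0108]
tool_rot: [[0.997, -0.072, -0.0], [-0.072, -0.997, -0.0], [-0.0, 0.0, -1.0]]
contact_force: [0.7, -0.1, 0.3]
width: 0.0857
grasp_force: 0.0
```

```bash
python3 -c "
from h import *
snap('wrist','pics/w2.png')"
```

```text
(no output)
```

View pics/w2.png

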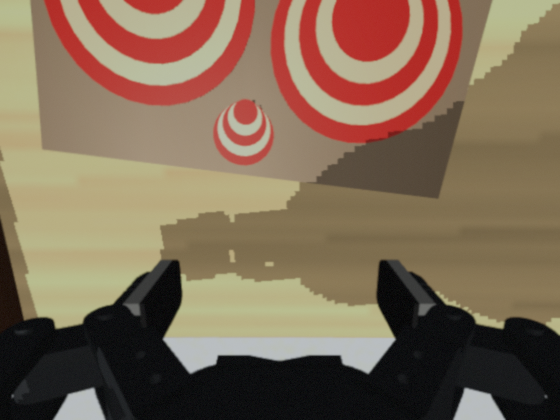

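The fingertips are still clear of the plywood; their shadow is separate at (170–230, 215–275). The force is zero, so I keep lowering until they touch.

Emit:
{"api": "send_rows", "payload": {"rows": [{"dx":0,"dy":0,"dz":0.2,"rx":0,"ry":0,"rz":0,"claw":0},{"dx":0,"dy":0,"dz":0.4,"rx":0,"ry":0,"rz":0,"claw":0},{"dx":0,"dy":0,"dz":0.5,"rx":0,"ry":0,"rz":0,"claw":0},{"dx":0,"dy":0,"dz":0.5,"rx":0,"ry":0,"rz":0,"claw":0}]}}

```text
clock: 5.95
tool_pos: [0.4826, 0.1048, -0.0158]
tool_rot: [[0.997, -0.072, -0.0], [-0.072, -0.997, -0.0], [-0.0, 0.0, -1.0]]
contact_force: [1.1, 0.4, 0.3]
width: 0.0856
grasp_force: 0.0
```

Emit:
{"api": "send_rows", "payload": {"rows": [{"dx":0,"dy":0,"dz":0.1,"rx":0,"ry":0,"rz":0,"claw":0},{"dx":0,"dy":0,"dz":0.2,"rx":0,"ry":0,"rz":0,"claw":0},{"dx":0,"dy":0,"dz":0.3,"rx":0,"ry":0,"rz":0,"claw":0},{"dx":0,"dy":0,"dz":0.3,"rx":0,"ry":0,"rz":0,"claw":0}]}}

```text
clock: 6.35
tool_pos: [0.4827, 0.1048, -0.0187]
tool_rot: [[0.997, -0.072, -0.0], [-0.072, -0.997, -0.0], [-0.0, 0.0, -1.0]]
contact_force: [0.0, 0.3, 0.1]
width: 0.0855
grasp_force: 0.0
```

```bash
python3 go.py -0.115 -0.12 -0.018 0
```

```text
t 6.35 corner xy [-0.2325 -0.1216] z -0.0187 yaw rel 0.0002 F board [0.  0.3] 0.1 w 0.0855
d cm [11.75 -0.15 -0.07] r [0.0001 0.0001 0.0002]
```

Emit:
{"api": "send_rows", "payload": {"rows": [{"dx":0.8,"dy":0,"dz":0,"rx":0,"ry":0,"rz":0,"claw":0},{"dx":1.6,"dy":0,"dz":0,"rx":0,"ry":0,"rz":0,"claw":0},{"dx":2.4,"dy":0,"dz":0,"rx":0,"ry":0,"rz":0,"claw":0},{"dx":3.2,"dy":0,"dz":0,"rx":0,"ry":0,"rz":0,"claw":0},{"dx":4,"dy":0,"dz":0,"rx":0,"ry":0,"rz":0,"claw":0}]}}

```text
clock: 6.85
tool_pos: [0.5226, 0.1013, -0.0188]
tool_rot: [[0.997, -0.073, -0.002], [-0.073, -0.997, -0.001], [-0.001, 0.001, -1.0]]
contact_force: [-2.5, -1.3, 1.3]
width: 0.0852
grasp_force: 1.4
```

Emit:
{"api": "send_rows", "payload": {"rows": [{"dx":0.7,"dy":0,"dz":0,"rx":0,"ry":0,"rz":0,"claw":0},{"dx":1.4,"dy":0,"dz":0,"rx":0,"ry":0,"rz":0,"claw":0},{"dx":2.1,"dy":0,"dz":0,"rx":0,"ry":0,"rz":0,"claw":0},{"dx":2.8,"dy":0,"dz":0,"rx":0,"ry":0,"rz":0,"claw":0},{"dx":3.5,"dy":0,"dz":0,"rx":0,"ry":0,"rz":0,"claw":0}]}}

```text
clock: 7.35
tool_pos: [0.5582, 0.0995, -0.0186]
tool_rot: [[0.997, -0.072, 0.0], [-0.072, -0.997, 0.0], [0.0, -0.0, -1.0]]
contact_force: [-2.2, -0.2, -1.4]
width: 0.0853
grasp_force: 0.7
```

```bash
python3 go.py -0.115 -0.12 -0.018 0;  python3 -c "
from h import *
snap('wrist','pics/w3.png')"
```

```text
t 7.35 corner xy [-0.1568 -0.1213] z -0.0186 yaw rel 0.0003 F board [-2.1 -0.3] -1.4 w 0.0853
d cm [ 4.18 -0.13 -0.06] r [-0.0002 -0.0001  0.0003]
```

View pics/w3.png

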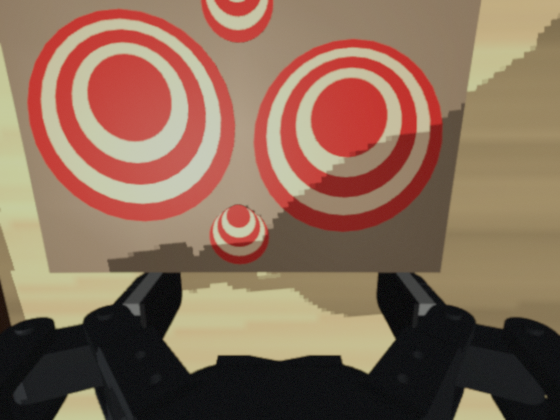

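The block is now square to the tool: its near edge is level at row 271, against both fingers at (165,275) and (395,275). I'll carry on to the batten.

Emit:
{"api": "send_rows", "payload": {"rows": [{"dx":0.7,"dy":0,"dz":0,"rx":0,"ry":0,"rz":0,"claw":0},{"dx":1.4,"dy":0,"dz":0,"rx":0,"ry":0,"rz":0,"claw":0},{"dx":2.1,"dy":0,"dz":0,"rx":0,"ry":0,"rz":0,"claw":0},{"dx":2.8,"dy":0,"dz":0,"rx":0,"ry":0,"rz":0,"claw":0},{"dx":3.3,"dy":0,"dz":0,"rx":0,"ry":0,"rz":0,"claw":0}]}}

```text
clock: 7.9
tool_pos: [0.5913, 0.097, -0.0185]
tool_rot: [[0.997, -0.072, 0.0], [-0.072, -0.997, -0.0], [0.0, -0.0, -1.0]]
contact_force: [-3.3, -0.7, 2.3]
width: 0.0857
grasp_force: 1.6
```

Emit:
{"api": "send_rows", "payload": {"rows": [{"dx":0.2,"dy":0,"dz":0,"rx":0,"ry":0,"rz":0,"claw":0},{"dx":0.4,"dy":0,"dz":0,"rx":0,"ry":0,"rz":0,"claw":0},{"dx":0.5,"dy":0,"dz":0,"rx":0,"ry":0,"rz":0,"claw":0},{"dx":0.5,"dy":0,"dz":0,"rx":0,"ry":0,"rz":0,"claw":0}]}}

```text
clock: 8.3
tool_pos: [0.5957, 0.0967, -0.0185]
tool_rot: [[0.997, -0.072, 0.0], [-0.072, -0.997, 0.0], [0.0, -0.0, -1.0]]
contact_force: [-0.9, 0.6, 0.4]
width: 0.0859
grasp_force: 0.8
```

```bash
cat > blk.py <<'E'
from wr import *
state(); c,C=wcam(); g=cv2.cvtColor(c["pixels"],cv2.COLOR_RGB2HSV).astype(int); rgb=c["pixels"].astype(int)
# lowest row of near edge: gradient in rows between fingers
for u in (225,260,300,340):
    col=rgb[200:330,u-3:u+4].mean(1); sat=(col.max(1)-col.min(1))/col.max(1)
    d=np.convolve(sat,np.r_[np.ones(4),-np.ones(4)],'valid')/4; v=200+d[30:].argmax()+30+4
    print(u,v,"edge x",cf(onz([(u,v-.5)],.034,*C)[0]).round(4),d.max().round(2))
E
python3 blk.py
```

```text
t 8.3 corner xy [-0.1193 -0.1214] z -0.0185 yaw rel 0.0002 F board [-1.   0.6] 0.4 w 0.0859
225 252 edge x [-0.0999 -0.102 ] 0.34
260 247 edge x [-0.098  -0.1151] 0.22
300 272 edge x [-0.1081 -0.1301] 0.25
340 272 edge x [-0.1081 -0.1453] 0.39
```

Emit:
{"api": "send_rows", "payload": {"rows": [{"dx":0.1,"dy":0,"dz":0,"rx":0,"ry":0,"rz":0,"claw":0},{"dx":0.2,"dy":0,"dz":0,"rx":0,"ry":0,"rz":0,"claw":0},{"dx":0.3,"dy":0,"dz":0,"rx":0,"ry":0,"rz":0,"claw":0},{"dx":0.3,"dy":0,"dz":0,"rx":0,"ry":0,"rz":0,"claw":0}]}}

```text
clock: 8.75
tool_pos: [0.5988, 0.0965, -0.0185]
tool_rot: [[0.997, -0.072, 0.0], [-0.072, -0.997, 0.0], [0.0, -0.0, -1.0]]
contact_force: [-1.5, -0.4, 0.4]
width: 0.0857
grasp_force: 0.7
```

Emit:
{"api": "send_rows", "payload": {"rows": [{"dx":0.1,"dy":0,"dz":0,"rx":0,"ry":0,"rz":0,"claw":0},{"dx":0.2,"dy":0,"dz":0,"rx":0,"ry":0,"rz":0,"claw":0},{"dx":0.2,"dy":0,"dz":0,"rx":0,"ry":0,"rz":0,"claw":0}]}}

```text
clock: 9.05
tool_pos: [0.6006, 0.0963, -0.0186]
tool_rot: [[0.997, -0.072, 0.0], [-0.072, -0.997, 0.0], [0.0, -0.0, -1.0]]
contact_force: [-2.3, 0.9, 0.7]
width: 0.0854
grasp_force: 1.1
```

Emit:
{"api": "send_rows", "payload": {"rows": [{"dx":0.1,"dy":0,"dz":0,"rx":0,"ry":0,"rz":0,"claw":0},{"dx":0.2,"dy":0,"dz":0,"rx":0,"ry":0,"rz":0,"claw":0},{"dx":0.2,"dy":0,"dz":0,"rx":0,"ry":0,"rz":0,"claw":0}]}}

```text
clock: 9.35
tool_pos: [0.6005, 0.0963, -0.0186]
tool_rot: [[0.997, -0.072, -0.003], [-0.072, -0.997, -0.001], [-0.003, 0.001, -1.0]]
contact_force: [-9.7, 0.7, 6.9]
width: 0.0852
grasp_force: 4.7
```

Emit:
{"api": "send_rows", "payload": {"rows": [{"dx":0.1,"dy":0,"dz":0,"rx":0,"ry":0,"rz":0,"claw":0},{"dx":0.1,"dy":0,"dz":0,"rx":0,"ry":0,"rz":0,"claw":0}]}}

```text
clock: 9.55
tool_pos: [0.6005, 0.0963, -0.0187]
tool_rot: [[0.997, -0.072, -0.005], [-0.072, -0.997, -0.001], [-0.005, 0.001, -1.0]]
contact_force: [-12.5, -0.0, 9.6]
width: 0.0853
grasp_force: 6.4
```

The block is seated on the far batten, with force rising and no more motion. Next I retreat, lift and turn 90° for the left push.

Emit:
{"api": "send_rows", "payload": {"rows": [{"dx":-2,"dy":0,"dz":0,"rx":0,"ry":0,"rz":0,"claw":0},{"dx":-4,"dy":0,"dz":0,"rx":0,"ry":0,"rz":0,"claw":0},{"dx":-4,"dy":0,"dz":-5,"rx":0,"ry":0,"rz":0,"claw":0},{"dx":-4,"dy":0,"dz":-10,"rx":0,"ry":0,"rz":0,"claw":0},{"dx":-4,"dy":0,"dz":-14,"rx":0,"ry":0,"rz":0,"claw":0}]}}

```text
clock: 10.05
tool_pos: [0.5647, 0.0993, 0.1244]
tool_rot: [[0.997, -0.072, 0.003], [-0.072, -0.997, 0.001], [0.003, -0.001, -1.0]]
contact_force: [0.7, -0.4, 0.0]
width: 0.0851
grasp_force: 0.0
```

```bash
python3 go.py -0.055 -0.26 0.12 1.5708
```

```text
t 10.05 corner xy [-0.1503 -0.1211] z 0.1244 yaw rel 0.0002 F board [ 0.8 -0.4] 0.0 w 0.0851
d cm [ 9.53 13.89  0.46] r [ 0.0016 -0.003  -1.5706]
```

Emit:
{"api": "send_rows", "payload": {"rows": [{"dx":9.5,"dy":13.9,"dz":0,"rx":0,"ry":0,"rz":-0.75,"claw":0.35},{"dx":9.5,"dy":13.9,"dz":0,"rx":0,"ry":0,"rz":-0.75,"claw":0.35},{"dx":9.5,"dy":13.9,"dz":0,"rx":0,"ry":0,"rz":-0.75,"claw":0.35},{"dx":9.5,"dy":13.9,"dz":0,"rx":0,"ry":0,"rz":-0.75,"claw":0.35},{"dx":9.5,"dy":13.9,"dz":0,"rx":0,"ry":0,"rz":-0.75,"claw":0.35}]}}

```text
clock: 10.55
tool_pos: [0.6503, -0.0523, 0.1211]
tool_rot: [[0.78, 0.626, 0.002], [0.626, -0.78, -0.002], [0.0, 0.003, -1.0]]
contact_force: [-0.1, -0.1, -0.0]
width: 0.0552
grasp_force: 0.0
```

Emit:
{"api": "send_rows", "payload": {"rows": [{"dx":0,"dy":0,"dz":0,"rx":0,"ry":0,"rz":-0.82,"claw":0.35},{"dx":0,"dy":0,"dz":0,"rx":0,"ry":0,"rz":-0.82,"claw":0.35},{"dx":0,"dy":0,"dz":0,"rx":0,"ry":0,"rz":-0.82,"claw":0.35},{"dx":0,"dy":0,"dz":0,"rx":0,"ry":0,"rz":-0.82,"claw":0.35},{"dx":0,"dy":0,"dz":0,"rx":0,"ry":0,"rz":-0.82,"claw":0.35}]}}

```text
clock: 11.05
tool_pos: [0.6491, -0.047, 0.1217]
tool_rot: [[0.137, 0.991, 0.002], [0.991, -0.137, -0.0], [0.0, 0.002, -1.0]]
contact_force: [0.6, -1.2, 0.1]
width: 0.0554
grasp_force: 0.0
```

```bash
python3 go.py -0.055 -0.26 0.04 1.5708; python3 -c "
from h import *
snap('wrist','pics/w4.png')"
```

```text
t 11.05 corner xy [-0.0556 -0.2609] z 0.1217 yaw rel 1.5055 F board [ 0.7 -1.2] 0.1 w 0.0554
d cm [0.09 0.04 8.17] r [ 0.0016  0.     -0.0653]
```

View pics/w4.png

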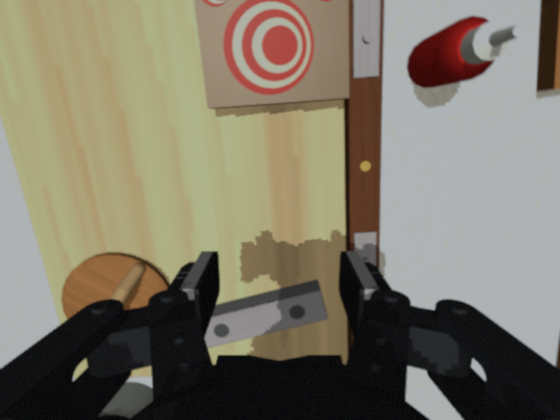

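The block lies along the far batten, with its free end running from (210,107) to (348,98), and the path for the fingers is free. I'll turn the last bit and descend.

```bash
python3 - <<'E'
from wr import *
c,C=wcam()
print([cf(q).round(4) for q in onz([(210,107),(348,98)],.034,*C)])
print("bar",[cf(q).round(4) for q in onz([(319,282),(327,318)],.034,*C)])
print("tips inner", [[cf(q).round(4) for q in onz([(217,253),(341,253)],z,*C)] for z in (.13,.14,.15)])
E
```

```text
[array([-0.1023, -0.184 ]), array([-0.0006, -0.1835])]
bar [array([-0.0254, -0.3318]), array([-0.0192, -0.3673])]
tips inner [[array([-0.088, -0.26 ]), array([-0.0238, -0.2637])], [array([-0.0857, -0.2558]), array([-0.0256, -0.2593])], [array([-0.0834, -0.2517]), array([-0.0274, -0.2549])]]
```

Emit:
{"api": "send_rows", "payload": {"rows": [{"dx":0.1,"dy":0,"dz":3,"rx":0,"ry":0,"rz":-0.065,"claw":0.35},{"dx":0.1,"dy":0,"dz":6,"rx":0,"ry":0,"rz":-0.065,"claw":0.35},{"dx":0.1,"dy":0,"dz":9,"rx":0,"ry":0,"rz":-0.065,"claw":0.35},{"dx":0.1,"dy":0,"dz":10.2,"rx":0,"ry":0,"rz":-0.065,"claw":0.35},{"dx":0.1,"dy":0,"dz":10.2,"rx":0,"ry":0,"rz":-0.065,"claw":0.35}]}}

```text
clock: 11.65
tool_pos: [0.6475, -0.0457, 0.018]
tool_rot: [[0.081, 0.997, -0.003], [0.997, -0.081, -0.0], [-0.0, -0.003, -1.0]]
contact_force: [0.3, 0.3, -0.4]
width: 0.0555
grasp_force: 0.0
```

Emit:
{"api": "send_rows", "payload": {"rows": [{"dx":0,"dy":0,"dz":0.5,"rx":0,"ry":0,"rz":0,"claw":0.35},{"dx":0,"dy":0,"dz":0.9,"rx":0,"ry":0,"rz":0,"claw":0.35},{"dx":0,"dy":0,"dz":1.1,"rx":0,"ry":0,"rz":0,"claw":0.35},{"dx":0,"dy":0,"dz":1.2,"rx":0,"ry":0,"rz":0,"claw":0.35}]}}

```text
clock: 12.05
tool_pos: [0.6488, -0.0456, 0.0079]
tool_rot: [[0.078, 0.997, 0.001], [0.997, -0.078, -0.0], [-0.0, 0.001, -1.0]]
contact_force: [0.2, -0.3, -0.3]
width: 0.0555
grasp_force: 0.0
```

Emit:
{"api": "send_rows", "payload": {"rows": [{"dx":0,"dy":0,"dz":0.3,"rx":0,"ry":0,"rz":0,"claw":0.35},{"dx":0,"dy":0,"dz":0.6,"rx":0,"ry":0,"rz":0,"claw":0.35},{"dx":0,"dy":0,"dz":0.6,"rx":0,"ry":0,"rz":0,"claw":0.35}]}}

```text
clock: 12.35
tool_pos: [0.6481, -0.0456, 0.001]
tool_rot: [[0.078, 0.997, -0.001], [0.997, -0.078, -0.0], [-0.0, -0.001, -1.0]]
contact_force: [-0.3, 0.1, -0.2]
width: 0.0554
grasp_force: 0.0
```

Emit:
{"api": "send_rows", "payload": {"rows": [{"dx":0,"dy":0,"dz":0.2,"rx":0,"ry":0,"rz":0,"claw":0.35},{"dx":0,"dy":0,"dz":0.4,"rx":0,"ry":0,"rz":0,"claw":0.35},{"dx":0,"dy":0,"dz":0.4,"rx":0,"ry":0,"rz":0,"claw":0.35}]}}

```text
clock: 12.65
tool_pos: [0.6482, -0.0455, -0.0029]
tool_rot: [[0.078, 0.997, -0.0], [0.997, -0.078, -0.0], [-0.0, -0.0, -1.0]]
contact_force: [0.3, 0.0, 0.4]
width: 0.0554
grasp_force: 0.0
```

```bash
python3 go.py -0.055 -0.165 -0.008 1.5708
```

```text
t 12.65 corner xy [-0.0565 -0.2595] z -0.0029 yaw rel 1.5652 F board [0.3 0. ] 0.4 w 0.0554
d cm [9.45 0.1  0.51] r [-0.0004  0.0001 -0.0056]
```

Emit:
{"api": "send_rows", "payload": {"rows": [{"dx":0,"dy":0,"dz":0.3,"rx":0,"ry":0,"rz":-0.005,"claw":0.35},{"dx":1.5,"dy":0.1,"dz":0.5,"rx":0,"ry":0,"rz":-0.005,"claw":0.35},{"dx":3,"dy":0.1,"dz":0.5,"rx":0,"ry":0,"rz":-0.005,"claw":0.35},{"dx":4.5,"dy":0.1,"dz":0.5,"rx":0,"ry":0,"rz":-0.005,"claw":0.35},{"dx":5.5,"dy":0.1,"dz":0.5,"rx":0,"ry":0,"rz":-0.005,"claw":0.35}]}}

```text
clock: 13.15
tool_pos: [0.6537, 0.0127, -0.0072]
tool_rot: [[0.07, 0.998, 0.0], [0.998, -0.07, 0.001], [0.001, 0.0, -1.0]]
contact_force: [-0.3, 0.8, 0.6]
width: 0.0554
grasp_force: 0.0
```

Emit:
{"api": "send_rows", "payload": {"rows": [{"dx":0.7,"dy":0,"dz":0,"rx":0,"ry":0,"rz":0,"claw":0.35},{"dx":1.4,"dy":0,"dz":0,"rx":0,"ry":0,"rz":0,"claw":0.35},{"dx":2.1,"dy":0,"dz":0,"rx":0,"ry":0,"rz":0,"claw":0.35},{"dx":2.8,"dy":0,"dz":0,"rx":0,"ry":0,"rz":0,"claw":0.35},{"dx":3.4,"dy":0,"dz":0,"rx":0,"ry":0,"rz":0,"claw":0.35}]}}

```text
clock: 13.65
tool_pos: [0.656, 0.0404, -0.0075]
tool_rot: [[0.075, 0.997, -0.001], [0.997, -0.075, -0.004], [-0.004, -0.001, -1.0]]
contact_force: [-3.0, -6.7, 4.8]
width: 0.0557
grasp_force: 3.2
```

```bash
python3 go.py -0.055 -0.158 -0.008 1.5708; cat > w5.py <<'E'
from wr import *
import sys
c,C=wcam(); cv2.imwrite(sys.argv[1],c["pixels"][:,:,::-1])
E
python3 w5.py pics/w5.png
```

```text
t 13.65 corner xy [-0.055  -0.1732] z -0.0075 yaw rel 1.568 F board [-2.5 -6.9] 4.8 w 0.0557
d cm [ 1.52 -0.    0.04] r [-0.0006  0.0039 -0.0028]
```

Emit:
{"api": "send_rows", "payload": {"rows": [{"dx":0.4,"dy":0,"dz":0,"rx":0,"ry":0,"rz":0,"claw":0.35},{"dx":0.8,"dy":0,"dz":0,"rx":0,"ry":0,"rz":0,"claw":0.35},{"dx":1.1,"dy":0,"dz":0,"rx":0,"ry":0,"rz":0,"claw":0.35},{"dx":1.1,"dy":0,"dz":0,"rx":0,"ry":0,"rz":0,"claw":0.35}]}}

```text
clock: 14.1
tool_pos: [0.657, 0.0534, -0.0076]
tool_rot: [[0.074, 0.997, -0.0], [0.997, -0.074, -0.001], [-0.001, -0.0, -1.0]]
contact_force: [-0.9, -2.9, 1.8]
width: 0.0557
grasp_force: 1.9
```

```bash
python3 go.py -0.055 -0.158 -0.008 1.5708
```

```text
t 14.1 corner xy [-0.055  -0.1602] z -0.0076 yaw rel 1.5695 F board [-0.7 -2.9] 1.8 w 0.0557
d cm [ 0.22 -0.01  0.04] r [-0.0001  0.0011 -0.0013]
```

Emit:
{"api": "send_rows", "payload": {"rows": [{"dx":0.1,"dy":0,"dz":0,"rx":0,"ry":0,"rz":0,"claw":0.35},{"dx":0.2,"dy":0,"dz":0,"rx":0,"ry":0,"rz":0,"claw":0.35},{"dx":0.3,"dy":0,"dz":0,"rx":0,"ry":0,"rz":0,"claw":0.35},{"dx":0.3,"dy":0,"dz":0,"rx":0,"ry":0,"rz":0,"claw":0.35}]}}

```text
clock: 14.5
tool_pos: [0.6572, 0.0561, -0.0076]
tool_rot: [[0.074, 0.997, -0.0], [0.997, -0.074, -0.001], [-0.001, -0.0, -1.0]]
contact_force: [-0.5, -4.1, 3.7]
width: 0.0551
grasp_force: 2.5
```

```bash
python3 go.py -0.055 -0.158 -0.008 1.5708
```

```text
t 14.5 corner xy [-0.0549 -0.1575] z -0.0076 yaw rel 1.5693 F board [-0.2 -4.1] 3.7 w 0.0551
d cm [-0.05 -0.01  0.04] r [-0.0001  0.0012 -0.0015]
```

Emit:
{"api": "send_rows", "payload": {"rows": [{"dx":0.1,"dy":0,"dz":0,"rx":0,"ry":0,"rz":0,"claw":0.35},{"dx":0.2,"dy":0,"dz":0,"rx":0,"ry":0,"rz":0,"claw":0.35},{"dx":0.2,"dy":0,"dz":0,"rx":0,"ry":0,"rz":0,"claw":0.35}]}}

```text
clock: 14.8
tool_pos: [0.6574, 0.0581, -0.0076]
tool_rot: [[0.074, 0.997, -0.0], [0.997, -0.074, -0.001], [-0.001, -0.0, -1.0]]
contact_force: [-0.9, -3.9, 3.5]
width: 0.0552
grasp_force: 2.5
```

Emit:
{"api": "send_rows", "payload": {"rows": [{"dx":0.1,"dy":0,"dz":0,"rx":0,"ry":0,"rz":0,"claw":0.35},{"dx":0.2,"dy":0,"dz":0,"rx":0,"ry":0,"rz":0,"claw":0.35},{"dx":0.2,"dy":0,"dz":0,"rx":0,"ry":0,"rz":0,"claw":0.35}]}}

```text
clock: 15.1
tool_pos: [0.6574, 0.0581, -0.0076]
tool_rot: [[0.075, 0.997, -0.001], [0.997, -0.075, -0.004], [-0.004, -0.001, -1.0]]
contact_force: [-2.9, -9.1, 4.9]
width: 0.0556
grasp_force: 4.8
```

```bash
python3 go.py -0.055 -0.158 -0.008 1.5708; python3 w5.py pics/w5.png
```

```text
t 15.1 corner xy [-0.0549 -0.1555] z -0.0076 yaw rel 1.5684 F board [-2.3 -9.3] 4.9 w 0.0556
d cm [-0.25 -0.01  0.04] r [-0.0005  0.0038 -0.0024]
```

Emit:
{"api": "send_rows", "payload": {"rows": [{"dx":0.1,"dy":0,"dz":0,"rx":0,"ry":0,"rz":0,"claw":0.35},{"dx":0.2,"dy":0,"dz":0,"rx":0,"ry":0,"rz":0,"claw":0.35},{"dx":0.2,"dy":0,"dz":0,"rx":0,"ry":0,"rz":0,"claw":0.35}]}}

```text
clock: 15.45
tool_pos: [0.6574, 0.058, -0.0076]
tool_rot: [[0.076, 0.997, -0.001], [0.997, -0.076, -0.006], [-0.006, -0.001, -1.0]]
contact_force: [-3.6, -13.7, 9.2]
width: 0.0554
grasp_force: 7.2
```

Emit:
{"api": "send_rows", "payload": {"rows": [{"dx":-2,"dy":0,"dz":0,"rx":0,"ry":0,"rz":0,"claw":0.35},{"dx":-5,"dy":0,"dz":0,"rx":0,"ry":0,"rz":0,"claw":0.35},{"dx":-7,"dy":0,"dz":-2,"rx":0,"ry":0,"rz":0,"claw":0.35},{"dx":-8,"dy":0,"dz":-7,"rx":0,"ry":0,"rz":0,"claw":0.35},{"dx":-8,"dy":0,"dz":-12,"rx":0,"ry":0,"rz":0,"claw":0.35}]}}

```text
clock: 15.95
tool_pos: [0.651, -0.0186, 0.1116]
tool_rot: [[0.075, 0.997, -0.002], [0.997, -0.075, 0.0], [0.0, -0.002, -1.0]]
contact_force: [1.1, -0.3, -0.0]
width: 0.0554
grasp_force: 0.0
```

```bash
python3 w5.py pics/w5.png; python3 go.py -0.072 -0.445 0.11 1.5708
```

```text
t 16.0 corner xy [-0.0512 -0.2292] z 0.1216 yaw rel 1.5693 F board [3.2 1.9] 7.1 w 0.0558
d cm [-21.59  -2.06   1.08] r [ 0.0099 -0.003  -0.0015]
```

View pics/w5.png

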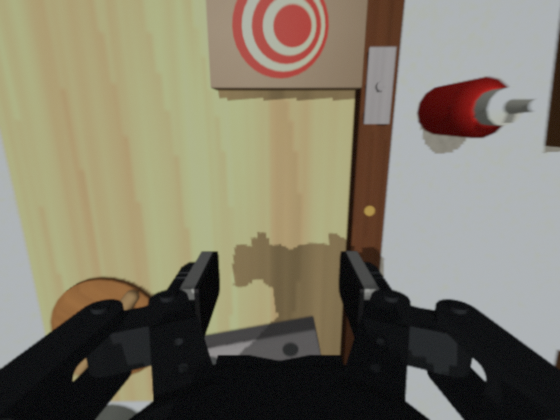

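The block end is level (row 88) and the block is tight on the far batten (x≈362), and the push force showed it seated on the left batten. Next I move to the right of the bar.

Emit:
{"api": "send_rows", "payload": {"rows": [{"dx":-20.1,"dy":-2.1,"dz":0,"rx":0,"ry":0,"rz":-0.001,"claw":0.35},{"dx":-20.1,"dy":-2.1,"dz":0,"rx":0,"ry":0,"rz":-0.001,"claw":0.35},{"dx":-20.1,"dy":-2.1,"dz":0,"rx":0,"ry":0,"rz":-0.001,"claw":0.35},{"dx":-20.1,"dy":-2.1,"dz":0,"rx":0,"ry":0,"rz":-0.001,"claw":0.35},{"dx":-20.1,"dy":-2.1,"dz":0,"rx":0,"ry":0,"rz":-0.001,"claw":0.35}]}}

```text
clock: 16.5
tool_pos: [0.6142, -0.2252, 0.1104]
tool_rot: [[0.083, 0.997, -0.001], [0.997, -0.083, -0.004], [-0.004, -0.001, -1.0]]
contact_force: [0.2, -0.6, -0.0]
width: 0.0557
grasp_force: 0.0
```

```bash
python3 go.py -0.076 -0.43 -0.007 1.5708
```

```text
t 16.5 corner xy [-0.0775 -0.4412] z 0.1104 yaw rel 1.5605 F board [ 0.2 -0.5] -0.0 w 0.0557
d cm [ 1.17  0.15 11.74] r [-0.0011  0.0042 -0.0103]
```

Emit:
{"api": "send_rows", "payload": {"rows": [{"dx":0.9,"dy":0,"dz":0,"rx":0,"ry":0,"rz":-0.006,"claw":0.35},{"dx":0.9,"dy":0,"dz":4,"rx":0,"ry":0,"rz":-0.006,"claw":0.35},{"dx":0.9,"dy":0,"dz":8,"rx":0,"ry":0,"rz":-0.006,"claw":0.35},{"dx":0.9,"dy":0,"dz":10,"rx":0,"ry":0,"rz":-0.006,"claw":0.35},{"dx":0.9,"dy":0,"dz":10.8,"rx":0,"ry":0,"rz":-0.006,"claw":0.35}]}}

```text
clock: 17.0
tool_pos: [0.616, -0.2033, 0.0012]
tool_rot: [[0.063, 0.998, -0.003], [0.998, -0.063, 0.003], [0.002, -0.003, -1.0]]
contact_force: [-0.4, 0.1, 1.0]
width: 0.0554
grasp_force: 0.0
```

```bash
python3 go.py -0.076 -0.43 -0.007 1.5708
```

```text
t 17.0 corner xy [-0.0773 -0.4192] z 0.0012 yaw rel 1.5806 F board [-0.4  0.1] 1.0 w 0.0554
d cm [-1.08  0.12  0.82] r [-0.0028 -0.0024  0.0098]
```

Emit:
{"api": "send_rows", "payload": {"rows": [{"dx":0,"dy":0,"dz":0.4,"rx":0,"ry":0,"rz":0,"claw":0.35},{"dx":0,"dy":0,"dz":0.7,"rx":0,"ry":0,"rz":0,"claw":0.35},{"dx":0,"dy":0,"dz":0.7,"rx":0,"ry":0,"rz":0,"claw":0.35}]}}

```text
clock: 17.3
tool_pos: [0.6177, -0.2062, -0.0026]
tool_rot: [[0.066, 0.998, 0.002], [0.998, -0.066, -0.0], [-0.0, 0.002, -1.0]]
contact_force: [0.2, 0.7, 0.5]
width: 0.0558
grasp_force: 0.0
```

```bash
python3 go.py -0.076 -0.33 -0.008 1.5708
```

```text
t 17.3 corner xy [-0.0754 -0.422 ] z -0.0026 yaw rel 1.5777 F board [0.2 0.7] 0.5 w 0.0558
d cm [9.2  0.   0.54] r [0.0015 0.     0.0069]
```

Emit:
{"api": "send_rows", "payload": {"rows": [{"dx":0,"dy":0,"dz":0.5,"rx":0,"ry":0,"rz":0.007,"claw":0.35},{"dx":0.8,"dy":0,"dz":0.5,"rx":0,"ry":0,"rz":0.007,"claw":0.35},{"dx":1.6,"dy":0,"dz":0.5,"rx":0,"ry":0,"rz":0.007,"claw":0.35},{"dx":2.4,"dy":0,"dz":0.5,"rx":0,"ry":0,"rz":0.007,"claw":0.35},{"dx":3.2,"dy":0,"dz":0.5,"rx":0,"ry":0,"rz":0.007,"claw":0.35}]}}

```text
clock: 17.8
tool_pos: [0.6186, -0.1751, -0.0083]
tool_rot: [[0.073, 0.997, -0.001], [0.997, -0.073, -0.002], [-0.002, -0.001, -1.0]]
contact_force: [-2.0, -6.1, 3.7]
width: 0.0556
grasp_force: 3.1
```

Emit:
{"api": "send_rows", "payload": {"rows": [{"dx":0.8,"dy":0,"dz":0,"rx":0,"ry":0,"rz":0,"claw":0.35},{"dx":1.6,"dy":0,"dz":0,"rx":0,"ry":0,"rz":0,"claw":0.35},{"dx":2.4,"dy":0.1,"dz":0,"rx":0,"ry":0,"rz":0,"claw":0.35},{"dx":3.2,"dy":0.2,"dz":0,"rx":0,"ry":0,"rz":0,"claw":0.35},{"dx":4,"dy":0.2,"dz":0,"rx":0,"ry":0,"rz":0,"claw":0.35}]}}

```text
clock: 18.3
tool_pos: [0.6238, -0.1364, -0.0083]
tool_rot: [[0.074, 0.997, -0.0], [0.997, -0.074, -0.003], [-0.003, 0.0, -1.0]]
contact_force: [-0.4, -6.3, 2.5]
width: 0.0555
grasp_force: 3.1
```

```bash
cat > bar.py <<'E'
from wr import *
# pose of bar/block from top camera: grey-ish low-saturation pixels in corner frame window
state()
c,C=wcam(); img=c["pixels"]
g=cv2.GaussianBlur(cv2.cvtColor(img,cv2.COLOR_RGB2GRAY),(3,3),0)
# rectified corner-frame map at z=.034 (0.5mm/px): rows=y descending, cols=x
ys=np.arange(-.06,-.40,-.0005); xs=np.arange(-.16,.02,.0005)
X,Y=np.meshgrid(xs,ys); W=np.c_[np.c_[X.ravel(),Y.ravel()]@R2.T+COR,np.full(X.size,.034)]
K,k1,T=C; P=(W-T[:3,3])@T[:3,:3]; p=np.c_[P[:,0]/-P[:,2],-P[:,1]/-P[:,2]]
p=p*(1+k1*(p**2).sum(1))[:,None]; uv=(p@K[:2,:2].T+K[:2,2]).reshape(*X.shape,2).astype(np.float32)
rect=cv2.remap(img,uv[...,0],uv[...,1],cv2.INTER_LINEAR)
cv2.imwrite("pics/rect.png",rect[:,:,::-1])
import sys
for x in [float(v) for v in sys.argv[1:]]:
    j=int((x+.16)/.0005); col=rect[:,j-4:j+5].astype(float).mean(1); sat=(col.max(1)-col.min(1))/np.maximum(col.max(1),1); v=col.max(1)
    print(x,"".join("#" if b<35 else ("." if s>.2 else "o") for s,b in zip(sat[::6],v[::6])))
E
python3 bar.py -0.1 -0.08 -0.07 -0.06 -0.04; python3 go.py -0.072 -0.21 -0.008 1.5708
```

```text
t 18.3 corner xy [-0.0743 -0.3519] z -0.0083 yaw rel 1.569 F board [ 0.1 -6.3] 2.5 w 0.0555
-0.1 ###############################################################....................ooooooooooo................####
-0.08 ###############################################################....................ooooooooooo................####
-0.07 ###############################################################....................ooooooooooo................####
-0.06 ###############################################################....................ooooooooooo................####
-0.04 ###############################################################....................ooooooooooooooooo##############
t 18.35 corner xy [-0.0742 -0.3495] z -0.0081 yaw rel 1.5707 F board [ 0.7 -1.7] -0.5 w 0.0556
d cm [13.95  0.22 -0.03] r [ 0.0004  0.0009 -0.0001]
```

The bar reads 30 mm wide and level at every x, so it's square against both fingers. I'll push on left.

Emit:
{"api": "send_rows", "payload": {"rows": [{"dx":0.8,"dy":0.1,"dz":0,"rx":0,"ry":0,"rz":0,"claw":0.35},{"dx":1.6,"dy":0.2,"dz":0,"rx":0,"ry":0,"rz":0,"claw":0.35},{"dx":2.4,"dy":0.3,"dz":0,"rx":0,"ry":0,"rz":0,"claw":0.35},{"dx":3.2,"dy":0.4,"dz":0,"rx":0,"ry":0,"rz":0,"claw":0.35},{"dx":4,"dy":0.5,"dz":0,"rx":0,"ry":0,"rz":0,"claw":0.35}]}}

```text
clock: 18.85
tool_pos: [0.6316, -0.0975, -0.0083]
tool_rot: [[0.075, 0.997, -0.0], [0.997, -0.075, -0.003], [-0.003, -0.0, -1.0]]
contact_force: [-2.2, -7.5, 4.0]
width: 0.0557
grasp_force: 4.0
```

Emit:
{"api": "send_rows", "payload": {"rows": [{"dx":0.8,"dy":0.1,"dz":0,"rx":0,"ry":0,"rz":0,"claw":0.35},{"dx":1.6,"dy":0.2,"dz":0,"rx":0,"ry":0,"rz":0,"claw":0.35},{"dx":2.4,"dy":0.3,"dz":0,"rx":0,"ry":0,"rz":0,"claw":0.35},{"dx":3.2,"dy":0.4,"dz":0,"rx":0,"ry":0,"rz":0,"claw":0.35},{"dx":4,"dy":0.5,"dz":0,"rx":0,"ry":0,"rz":0,"claw":0.35}]}}

```text
clock: 19.35
tool_pos: [0.6395, -0.0582, -0.0083]
tool_rot: [[0.075, 0.997, -0.001], [0.997, -0.075, -0.004], [-0.004, -0.0, -1.0]]
contact_force: [-1.3, -8.5, 4.2]
width: 0.0552
grasp_force: 4.2
```

Emit:
{"api": "send_rows", "payload": {"rows": [{"dx":0.8,"dy":0,"dz":0,"rx":0,"ry":0,"rz":0,"claw":0.35},{"dx":1.6,"dy":0,"dz":0,"rx":0,"ry":0,"rz":0,"claw":0.35},{"dx":2.4,"dy":0,"dz":0,"rx":0,"ry":0,"rz":0,"claw":0.35},{"dx":3.2,"dy":0,"dz":0,"rx":0,"ry":0,"rz":0,"claw":0.35},{"dx":4,"dy":0,"dz":0,"rx":0,"ry":0,"rz":0,"claw":0.35}]}}

```text
clock: 19.85
tool_pos: [0.6427, -0.0181, -0.0083]
tool_rot: [[0.075, 0.997, -0.0], [0.997, -0.075, -0.003], [-0.003, 0.0, -1.0]]
contact_force: [0.2, -8.7, 3.2]
width: 0.0553
grasp_force: 3.9
```

```bash
python3 bar.py -0.11 -0.08 -0.06 -0.04; python3 go.py -0.065 -0.1855 -0.008 1.5708
```

```text
t 19.85 corner xy [-0.064  -0.2326] z -0.0083 yaw rel 1.5685 F board [ 0.9 -8.7] 3.2 w 0.0553
-0.11 #######################....................ooooooooooo....o#######################################################
-0.08 #######################....................ooooooooooo................############################################
-0.06 #######################oo..................ooooooooooo.................###########################################
-0.04 #######################o...................ooooooooooo................############################################
t 19.9 corner xy [-0.0641 -0.23  ] z -0.0081 yaw rel 1.5704 F board [ 0.6 -2.7] -1.6 w 0.0552
d cm [ 4.45 -0.09 -0.02] r [ 0.0005  0.0011 -0.0004]
```

Emit:
{"api": "send_rows", "payload": {"rows": [{"dx":0.8,"dy":0,"dz":0,"rx":0,"ry":0,"rz":0,"claw":0.35},{"dx":1.6,"dy":0,"dz":0,"rx":0,"ry":0,"rz":0,"claw":0.35},{"dx":2.4,"dy":0,"dz":0,"rx":0,"ry":0,"rz":0,"claw":0.35},{"dx":3.1,"dy":0,"dz":0,"rx":0,"ry":0,"rz":0,"claw":0.35},{"dx":3.7,"dy":0,"dz":0,"rx":0,"ry":0,"rz":0,"claw":0.35}]}}

```text
clock: 20.4
tool_pos: [0.6454, 0.019, -0.0083]
tool_rot: [[0.074, 0.997, -0.0], [0.997, -0.074, -0.003], [-0.003, 0.0, -1.0]]
contact_force: [-0.5, -8.8, 5.5]
width: 0.0555
grasp_force: 4.3
```

Emit:
{"api": "send_rows", "payload": {"rows": [{"dx":0.2,"dy":0,"dz":0,"rx":0,"ry":0,"rz":0,"claw":0.35},{"dx":0.4,"dy":0,"dz":0,"rx":0,"ry":0,"rz":0,"claw":0.35},{"dx":0.6,"dy":0,"dz":0,"rx":0,"ry":0,"rz":0,"claw":0.35},{"dx":0.6,"dy":0,"dz":0,"rx":0,"ry":0,"rz":0,"claw":0.35}]}}

```text
clock: 20.8
tool_pos: [0.6459, 0.025, -0.0083]
tool_rot: [[0.074, 0.997, 0.0], [0.997, -0.074, -0.003], [-0.003, 0.0, -1.0]]
contact_force: [-0.7, -6.2, 4.1]
width: 0.0556
grasp_force: 3.5
```

```bash
python3 bar.py -0.1 -0.08 -0.06 -0.04 -0.02
```

```text
t 20.8 corner xy [-0.064  -0.1894] z -0.0083 yaw rel 1.5689 F board [-0.2 -6.2] 4.1 w 0.0556
-0.1 #########....................ooooooooooooooooo####################################################################
-0.08 #########....................ooooooooooo...............###########################################################
-0.06 #########...ooo...oo....o....ooooooooooo................##########################################################
-0.04 #########...........o..o.....ooooooooooo...............###########################################################
-0.02 #########....................ooooooooooo....######################################################################
```

Emit:
{"api": "send_rows", "payload": {"rows": [{"dx":0.1,"dy":0,"dz":0,"rx":0,"ry":0,"rz":0,"claw":0.35},{"dx":0.2,"dy":0,"dz":0,"rx":0,"ry":0,"rz":0,"claw":0.35},{"dx":0.3,"dy":0,"dz":0,"rx":0,"ry":0,"rz":0,"claw":0.35},{"dx":0.3,"dy":0,"dz":0,"rx":0,"ry":0,"rz":0,"claw":0.35}]}}

```text
clock: 21.25
tool_pos: [0.6461, 0.0276, -0.0083]
tool_rot: [[0.075, 0.997, 0.0], [0.997, -0.075, -0.003], [-0.003, 0.0, -1.0]]
contact_force: [1.0, -7.8, 4.5]
width: 0.0556
grasp_force: 3.9
```

Emit:
{"api": "send_rows", "payload": {"rows": [{"dx":0.1,"dy":0,"dz":0,"rx":0,"ry":0,"rz":0,"claw":0.35},{"dx":0.2,"dy":0,"dz":0,"rx":0,"ry":0,"rz":0,"claw":0.35},{"dx":0.2,"dy":0,"dz":0,"rx":0,"ry":0,"rz":0,"claw":0.35}]}}

```text
clock: 21.55
tool_pos: [0.6462, 0.0288, -0.0083]
tool_rot: [[0.075, 0.997, -0.0], [0.997, -0.075, -0.004], [-0.004, 0.0, -1.0]]
contact_force: [-0.1, -9.3, 5.5]
width: 0.0555
grasp_force: 4.7
```

Emit:
{"api": "send_rows", "payload": {"rows": [{"dx":0.1,"dy":0,"dz":0,"rx":0,"ry":0,"rz":0,"claw":0.35},{"dx":0.2,"dy":0,"dz":0,"rx":0,"ry":0,"rz":0,"claw":0.35},{"dx":0.2,"dy":0,"dz":0,"rx":0,"ry":0,"rz":0,"claw":0.35}]}}

```text
clock: 21.85
tool_pos: [0.6462, 0.0288, -0.0083]
tool_rot: [[0.076, 0.997, -0.001], [0.997, -0.076, -0.006], [-0.007, -0.0, -1.0]]
contact_force: [-2.1, -14.7, 9.0]
width: 0.0554
grasp_force: 7.1
```

```bash
python3 go.py
```

```text
t 21.85 corner xy [-0.064  -0.1855] z -0.0083 yaw rel 1.5672 F board [ -1.  -14.8] 9.0 w 0.0554
```

The bar stopped exactly 30 mm (its width) short of where the block seated. One more small press, then I retreat and check.

Emit:
{"api": "send_rows", "payload": {"rows": [{"dx":0.1,"dy":0,"dz":0,"rx":0,"ry":0,"rz":0,"claw":0.35},{"dx":0.2,"dy":0,"dz":0,"rx":0,"ry":0,"rz":0,"claw":0.35},{"dx":0.2,"dy":0,"dz":0,"rx":0,"ry":0,"rz":0,"claw":0.35}]}}

```text
clock: 22.15
tool_pos: [0.6462, 0.0288, -0.0083]
tool_rot: [[0.077, 0.997, -0.001], [0.997, -0.077, -0.009], [-0.009, -0.001, -1.0]]
contact_force: [-2.1, -17.9, 11.3]
width: 0.0553
grasp_force: 9.5
```

Emit:
{"api": "send_rows", "payload": {"rows": [{"dx":-2,"dy":0,"dz":0,"rx":0,"ry":0,"rz":0,"claw":0.35},{"dx":-4,"dy":0,"dz":0,"rx":0,"ry":0,"rz":0,"claw":0.35},{"dx":-5,"dy":0,"dz":-4,"rx":0,"ry":0,"rz":0,"claw":0.35},{"dx":-5,"dy":0,"dz":-9,"rx":0,"ry":0,"rz":0,"claw":0.35},{"dx":-5,"dy":0,"dz":-14,"rx":0,"ry":0,"rz":0,"claw":0.35}]}}

```text
clock: 22.65
tool_pos: [0.642, -0.0135, 0.1327]
tool_rot: [[0.073, 0.997, -0.001], [0.997, -0.073, 0.001], [0.001, -0.001, -1.0]]
contact_force: [1.4, -1.0, -0.5]
width: 0.0557
grasp_force: 0.0
```

Emit:
{"api": "send_rows", "payload": {"rows": [{"dx":-5,"dy":0,"dz":-3,"rx":0,"ry":0,"rz":0,"claw":0.35},{"dx":-10,"dy":-2,"dz":-6,"rx":0,"ry":0,"rz":0,"claw":0.35},{"dx":-14,"dy":-4,"dz":-8,"rx":0,"ry":0,"rz":0,"claw":0.35},{"dx":-18,"dy":-6,"dz":-10,"rx":0,"ry":0,"rz":0,"claw":0.35},{"dx":-22,"dy":-9,"dz":-10,"rx":0,"ry":0,"rz":0,"claw":0.35}]}}

```text
clock: 23.15
tool_pos: [0.5477, -0.2147, 0.2321]
tool_rot: [[0.072, 0.997, 0.004], [0.997, -0.072, -0.0], [0.0, 0.004, -1.0]]
contact_force: [-0.2, -0.8, 0.5]
width: 0.0554
grasp_force: 0.0
```

Emit:
{"api": "send_rows", "payload": {"rows": [{"dx":-4,"dy":-3,"dz":0,"rx":0,"ry":0,"rz":0,"claw":0.35},{"dx":-8,"dy":-6,"dz":0,"rx":0,"ry":0,"rz":0,"claw":0.35},{"dx":-12,"dy":-9,"dz":0,"rx":0,"ry":0,"rz":0,"claw":0.35},{"dx":-16,"dy":-12,"dz":0,"rx":0,"ry":0,"rz":0,"claw":0.35},{"dx":-16,"dy":-12,"dz":0,"rx":0,"ry":0,"rz":0,"claw":0.35}]}}

```text
clock: 23.65
tool_pos: [0.4098, -0.3717, 0.2289]
tool_rot: [[0.084, 0.996, -0.003], [0.996, -0.084, -0.002], [-0.002, -0.003, -1.0]]
contact_force: [-0.9, -0.2, -0.0]
width: 0.0555
grasp_force: 0.0
```

```bash
python3 - <<'E'
from go import *
state()
c=snap("top","pics/top2.png"); K,k1,T=cam(c); img=c["pixels"]
old=cv2.imread("pics/top0.png"); d=cv2.absdiff(cv2.GaussianBlur(old,(5,5),0),cv2.GaussianBlur(img[:,:,::-1],(5,5),0)).max(2)
def rect(z,xs,ys):
    X,Y=np.meshgrid(xs,ys); W=np.c_[np.c_[X.ravel(),Y.ravel()]@R2.T+COR,np.full(X.size,z)]
    P=(W-T[:3,3])@T[:3,:3]; p=np.c_[P[:,0]/-P[:,2],-P[:,1]/-P[:,2]]; p=p*(1+k1*(p**2).sum(1))[:,None]
    uv=(p@K[:2,:2].T+K[:2,2]).reshape(*X.shape,2).astype(np.float32)
    return cv2.remap(img,uv[...,0],uv[...,1],cv2.INTER_CUBIC).astype(float)
ys=np.arange(.03,-.22,-.001)
for x in(-.1,-.08,-.06,-.04,-.02):   # along y
    col=rect(.034,np.arange(x-.006,x+.006,.001),ys).mean(1)
    yel=col[:,1]-col[:,2]; print("x",x,"G-B:",yel[::3].round().astype(int).tolist())
xs=np.arange(.03,-.14,-.001)
for y in(-.02,-.06,-.12,-.163):
    col=rect(.034,xs,np.arange(y-.006,y+.006,.001)).mean(0); print("y",y,(col[:,1]-col[:,2])[::3].round().astype(int).tolist())
for n,(u,v) in dict(baren=(312,221),tin=(361,232),red=(257,116),blue=(171,156),bb=(128,238),bray=(435,195)).items(): print(n,d[v-22:v+22,u-22:u+22].mean().round(1))
E
```

```text
t 23.65 corner xy [-0.2707 -0.602 ] z 0.2289 yaw rel 1.5595 F board [-0.9 -0.2] -0.0 w 0.0555
x -0.1 G-B: [-4, -3, 4, 15, 14, 13, 14, 14, 15, 12, 13, 15, 16, 16, 16, 15, 15, 15, 15, 16, 16, 15, 15, 15, 15, 16, 15, 15, 14, 16, 14, 13, 14, 15, 14, 15, 14, 15, 14, 15, 15, 15, 15, 15, 15, 15, 14, 15, 14, 15, 15, 15, 15, 16, 14, 15, 15, 15, 11, 0, -3, -2, -1, -2, -1, -2, -2, -3, -3, 8, 25, 33, 34, 35, 35, 35, 35, 36, 36, 36, 36, 35, 35, 35]
x -0.08 G-B: [-6, -4, 4, 16, 26, 30, 28, 19, 15, 13, 13, 15, 14, 13, 13, 12, 12, 11, 11, 12, 11, 12, 12, 12, 11, 11, 10, 10, 10, 13, 13, 14, 13, 11, 11, 14, 15, 13, 12, 10, 11, 13, 13, 14, 15, 15, 15, 16, 15, 14, 14, 13, 11, 11, 12, 13, 15, 14, 12, 0, -4, -3, -2, -2, -3, -2, -3, -4, -3, 8, 24, 34, 38, 38, 38, 38, 37, 37, 37, 36, 38, 39, 38, 38]
x -0.06 G-B: [-1, 0, 6, 13, 13, 14, 15, 15, 14, 12, 13, 10, 10, 14, 19, 16, 13, 11, 14, 16, 15, 16, 16, 16, 16, 15, 13, 12, 14, 19, 19, 13, 8, 11, 15, 12, 8, 16, 21, 16, 11, 14, 20, 20, 17, 14, 14, 15, 17, 18, 18, 14, 11, 16, 22, 13, 8, 13, 12, 1, -3, -4, -3, -3, -4, -3, -4, -4, -2, 7, 20, 28, 33, 32, 31, 32, 32
[... 994 characters left out ...]
 13, 14, 14, 15, 15, 14, 12, 12, 12, 13, 14, 14, 14, 14, 15, 16, 16, 16, 15, 14, 16, 15, 14, 11, 9, 11, 13, 14, 13, 13, 14, 14, 13, 12, 12, 20, 29, 31, 32, 33, 34, 36, 36, 38, 38, 37, 37]
y -0.12 [-5, -3, 2, 5, 4, 3, 4, 6, 5, 10, 13, 15, 15, 13, 14, 13, 15, 15, 13, 12, 14, 15, 15, 15, 12, 11, 13, 14, 16, 19, 18, 14, 11, 12, 18, 21, 16, 11, 7, 12, 15, 14, 14, 14, 13, 19, 28, 31, 33, 35, 38, 38, 36, 35, 35, 37, 39]
y -0.163 [-6, -4, 1, 1, -1, -3, -2, -2, -3, 1, 11, 19, 12, 0, -2, -2, -3, -2, -1, -2, -1, -1, -3, -2, -3, -2, -3, -2, -3, -3, -3, -3, -3, -3, -2, -2, -3, -3, -2, -3, -3, -2, -2, -1, -1, -2, -2, -3, -4, -3, -3, -3, 8, 28, 35, 36, 38]
baren 5.7
tin 5.9
red 6.0
blue 5.8
bb 5.6
bray 6.6
```

The top camera confirms the result:

| Feature | Position (corner frame) | Reading |
|---|---|---|
| Block near edge | x = -0.105 | the same at every y, so square |
| Block-to-bar joint | y ≈ -0.147 | no gap |
| Bar outer face | y ≈ -0.178 | level at every x |
| Bar centre along the end | x ≈ -0.067 | within the 50 mm allowed |

The bystanders look unmoved, so I'm handing in.

```bash
python3 -c "
from station import manip
print(manip.hand_in())"
```

```text
the job is handed in; nothing more can be done
None
```

The job is handed in (no verdict was returned): my last camera check showed the red block flush in the corner against both battens, the steel bar snug and square along its free end, the bystanders undisturbed and the robot clear.

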